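Lock the loaded connector clamp

ROBOT

A 7-joint arm with a two-finger parallel gripper is mounted at the origin on a cart in front of the work surface, level with it; the furniture and walls round the work are solid. World frame = base frame: x ahead of the robot, y to its left, z up, the work surface at z = 0. Lengths are in m, angles in rad, forces in N, time in s.
With the tool pointing down it reaches from about 0.4 to 0.9 m from the base axis. Payload 5.5 kg.
Tool frame: the origin (TCP) lies midway between the tips of the shut fingers; the grasp point (between the pads) lies 19 mm behind it (manip.grip_depth is the distance from the TCP to the grasp point, in m); z points along the fingers, y is the line along which they close (so a half turn about z gives the same grasp; the last joint's range is limited). The gripper opens to 92 mm and grips with 3 to 60 N. Pads are 19 mm wide; open, the fingers measure 130 mm over their backs; the gripper's body (75 mm by 190 mm) begins 47 mm behind the grasp point.
Start: joints at [1.469, 0.501, -0.427, 1.55, 0.221, 1.138, -0.21], TCP at [0.232, -0.607, 0.197] pointing down, gripper open.
Joint ranges: [-2.88, 2.88], [-0.31, 2.03], [-1.54, 1.56], [0.2, 2.42], [-1.41, 4.55], [0.19, 2.02], [-2.57, 2.57]. Speed limits (rad/s): [2.57, 2.57, 3.14, 3.14, 3.14, 3.14, 3.14].

INTERFACE

Orientations are given as a unit quaternion [x, y, z, w].
In Python, from bench import manip, effector, viewer gives the robot as it stands. Calls block until the motion is done:
- manip.move_pose(position, orientation): joint-space move of the TCP to a pose.
- manip.servo_line(position, ori=None, vel=0.15): straight line of the TCP; ori=None keeps the orientation; vel is the mean speed in m/s.
- manip.movej(angles): joint-space move.
- effector.open_jaws() and effector.close(f_grip=None): open the fingers fully, or close them until they stop; f_grip is the grip in N (None keeps the last).
- manip.sleep(seconds).
- manip.solve_ik(position, orientation): joint angles nearest the present ones, or None.
- viewer.get_image(name): name is "scene" or "top"; returns the picture (420x560x3 uint8, red, green, blue); there is no depth.
- viewer.get_calibration(name): a dict with "vfov" (degrees; the focal length in pixels is half the picture's height over the tangent of half this angle, whatever the lens; pixels are square), "cx", "cy" (the principal point, pixels), "eye" and "attitude" of the camera in the world. Camera axes: x right, y down, z forward; pixel columns grow to the right and rows downward; lengths in m; the calibration is good to about 2 mm. A picture is of the moment at which its call begins. get_calibration takes no time and is no camera call.
A pose or a line that the arm cannot do raises manip.PlanningError and nothing moves.
- manip.hand_in(): hands the job in; it is judged then, once.
Readings, each from a call of its own:
- manip.current_clock(): time.
- manip.current_q(): joint angles.
- manip.current_joint_velocities(): joint speeds.
- manip.current_tau(): joint torques, N m.
- manip.current_tool_pos(): TCP position.
- manip.current_tcp_rot(): TCP orientation.
- manip.current_force(): force on the tool from outside, world axes, zero at the start.
- manip.current_wrist_torque(): the same for the moment, N m.
- manip.current_finger_gap(): finger opening in m.
- manip.current_gripper_force(): force on a finger pad.
Only numpy, scipy, OpenCV 4.12 (cv2) and the standard library are available. Lean on these libraries where they do the work, as an engineer would, in place of code of your own. Each camera call takes 0.05 s, during which the arm holds its last target. There are 200 camera calls.

TASK

Two slide clamps stand on the bench; one has a connector shell in its nest. Close and lock that one: push its upright knob with the fingertips along the long leg of its L-shaped slot to the corner, then sideways to the very end of the short leg. Only push the knob from outside, never pinch it, and leave the empty clamp and the loose things round about where they are.

Things in the scene. Friction and masses are not known exactly. Their poses are not given: they have to be found in the camera images.
- loaded: The clamp to lock: base plate 189 x 84 mm, fixed; a circular connector shell (28 mm) sits in its nest before a back stop 46 mm high. Origin under the base's middle; x from the knob end towards jaw and nest, z up. Aluminium cover with the slot: x -80 to 5, y -38 to 38 mm, upper face 31 mm above the origin. The moving jaw, 46 mm high, stays over 65 mm ahead (+x) of the knob's axis.
- loaded_corner (a point): Corner of the L-shaped slot, 49 mm above the clamp's origin: the knob's middle lies here when at the corner; clamp-frame (-15, -15) mm. The long leg runs to it along the clamp's +x from (-60, -15). The slot is 13 mm wide for a 10 mm pin, its inner corner bevelled.
- loaded_lock (a point): End of the short leg, 49 mm above the clamp's origin: where the knob's middle lies when locked; clamp-frame (-15, +15) mm, that is 30 mm from the corner along the clamp's +y.
- loaded_knob_mid (a point): Middle of the knob of the loaded clamp: square black knob 20 x 20 mm, sides along the clamp's x and y, standing 36 to 62 mm above the clamp's origin (5 mm clear of the cover); this point lies on its axis at 49 mm. The knob cannot be lifted or turned.
- loaded_ram (a joint): Travel of the loaded clamp's knob and jaw along the clamp's x, m: 0 open, 0.045 at the corner (jaw against the connector). Starts at 0 to 0.018. Friction about 2 N, no spring: stays where it is left.
- loaded_knob (a joint): Travel of the loaded clamp's knob along the clamp's y in the short leg, m: 0 in the long leg, 0.030 at the end of the short leg (locked). Friction about 1.5 N, no spring.
- empty: The other clamp, the same in build but with nothing in its nest; to be left alone. Same frame.
- empty_knob_mid (a point): Middle of the knob of the empty clamp; must not move.
- spare_connector: Loose circular connector shell, 24 x 28 x 24 mm, lying on the mat; origin at the centre of its underside; leave alone.
- tin: Loose round tin, 59 mm across, 24 mm high; origin at the centre of its underside; leave alone.
- spool: Loose solder spool, flange 54 mm, 51 mm high; origin at its underside; leave alone.
- battery: Loose small block battery standing up, 18 x 27 x 48 mm; origin at the centre of its underside; leave alone.
- lamp_head (a point): Middle of the shade of the bench lamp (fixed), 180 mm across and hanging from 280 mm above the bench up to 400 mm (its joint to 500 mm), on a boom that comes from the right. Keep the arm clear of it: swing between right and left with the tool drawn in towards the robot.

How it is judged:
By the outcome, as a careful person would: the job done as asked, in the order asked, and still so for the second after the job is handed in, with the robot touching nothing.
It also fails if it takes over 40 s, if anything falls off the work surface, if the arm or the gripper's body presses on something with over 40 N, if the wrist force passes 120 N, or if a joint passes its speed limit or range.

## Working session

There is one attempt and no reset: what is moved stays moved. The work goes in short steps, each a Python script; the robot and the scene stay as the last script left them, time stands still between calls to the robot, and variables do not carry over. Pictures are saved under pics/ and viewed, at most 10 in all, crops included, and the job is handed in when it is done.

```bash
ls; mkdir -p pics; python3 - <<'E'
from bench import manip, effector, viewer
import cv2
for n in("scene","top"):
    im=viewer.get_image(n); cv2.imwrite(f"pics/{n}0.png",im[:,:,::-1]); print(viewer.get_calibration(n))
print(manip.current_clock(),manip.current_tcp_rot())
E
```

```text
pics
{'vfov': 45.2365433970978, 'cx': 280.3881248954896, 'cy': 211.60639780978548, 'eye': array([-0.67584158, -0.89378144,  1.02991504]), 'attitude': array([ 0.76074546, -0.39896746,  0.22469603, -0.46000326])}
{'vfov': 44.10988308265875, 'cx': 269.7304735181882, 'cy': 215.76738677324144, 'eye': array([ 0.1733013 , -0.01919771,  1.78414234]), 'attitude': array([ 0.70889204, -0.69657649,  0.07775615, -0.07878607])}
0.1 [ 9.83403705e-01  1.81428849e-01 -1.36350879e-04 -8.40765810e-04]
```

View pics/scene0.png

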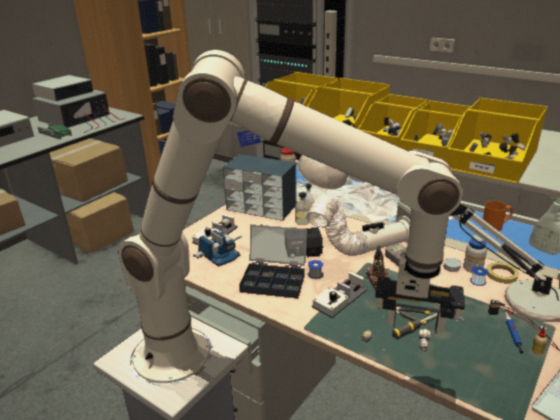

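View pics/top0.png

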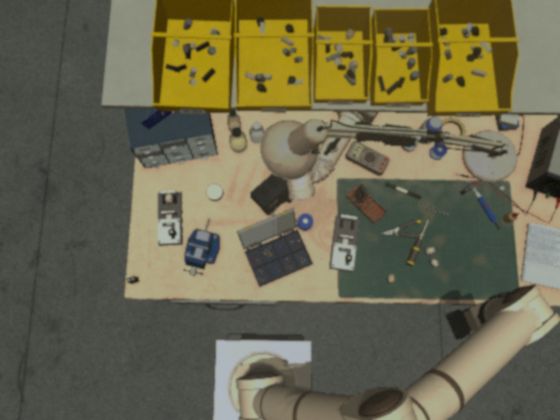

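The scene view shows the arm over the mat with clamps near (345,293) and (225,230). The top view shows them at (345,242) and (170,218). Next I'll enlarge both.

```bash
python3 - <<'E'
import cv2,numpy as np
t=cv2.imread("pics/top0.png");s=cv2.imread("pics/scene0.png")
def c(im,x,y,w,h,k): return cv2.resize(im[y:y+h,x:x+w],None,fx=k,fy=k,interpolation=cv2.INTER_CUBIC)
a=np.hstack([c(t,315,205,50,75,8),c(t,145,180,50,75,8)]);cv2.imwrite("pics/tc.png",a)
b=np.vstack([c(s,305,262,80,56,5),c(s,185,205,80,56,5)]);cv2.imwrite("pics/sc.png",b)
E
```

```text
(no output)
```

View pics/tc.png

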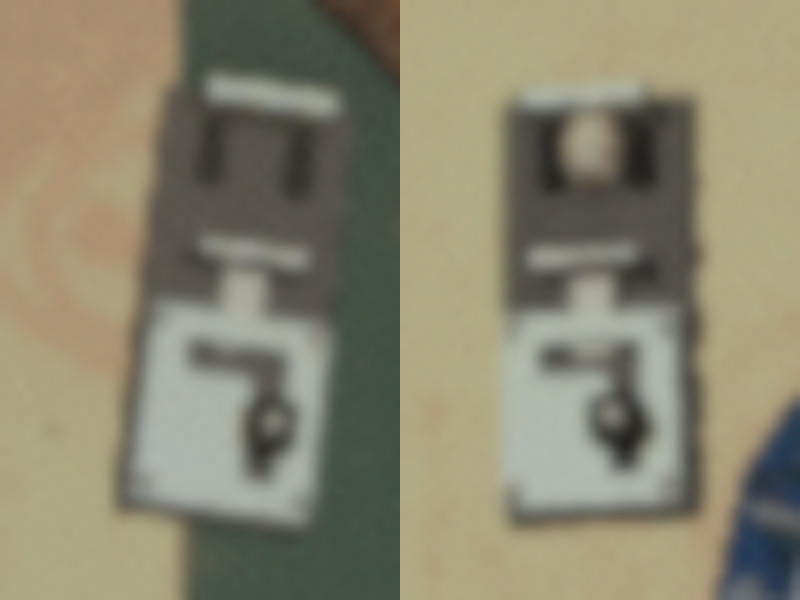

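View pics/sc.png

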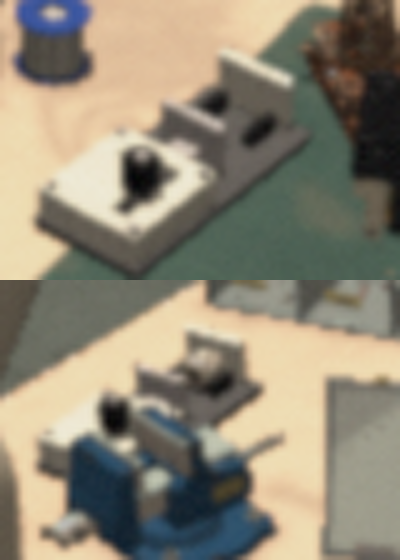

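The top crop shows the right-hand clamp's nest is empty. The left-hand clamp holds a tan shell at about (170,198), so that is the loaded one. A blue vise stands at its right, near (202,247). Next I'll measure the cover edges, the base, the knob and the vise.

```bash
cat > h.py <<'E'
import cv2,numpy as np
from scipy.spatial.transform import Rotation as R
from bench import viewer
def cal(n):
    c=viewer.get_calibration(n); return 210/np.tan(np.radians(c['vfov']/2)),c['cx'],c['cy'],np.array(c['eye']),R.from_quat(c['attitude']).as_matrix()
def ray(n,uv):
    f,cx,cy,e,A=cal(n); uv=np.atleast_2d(uv).astype(float)
    return e,np.c_[(uv[:,0]-cx)/f,(uv[:,1]-cy)/f,np.ones(len(uv))]@A.T
def cast(n,uv,z):
    e,d=ray(n,uv); return e+d*((z-e[2])/d[:,2])[:,None]
def proj(n,P):
    f,cx,cy,e,A=cal(n); q=(np.atleast_2d(P)-e)@A; return np.c_[cx+f*q[:,0]/q[:,2],cy+f*q[:,1]/q[:,2]]
def tri(a,b):
    e1,d1=ray("top",a);e2,d2=ray("scene",b);d1=d1[0];d2=d2[0]
    s=np.linalg.lstsq(np.c_[d1,-d2],e2-e1,rcond=None)[0]; p,q=e1+s[0]*d1,e2+s[1]*d2
    return (p+q)/2,np.linalg.norm(p-q)
E
python3 - <<'E'
from h import *
np.set_printoptions(precision=4,suppress=True)
t=cv2.imread("pics/top0.png"); k=8
for nm,(x0,y0) in dict(loaded=(145,180),empty=(315,205)).items():
    c=cv2.resize(t[y0:y0+75,x0:x0+50],None,fx=k,fy=k,interpolation=cv2.INTER_CUBIC)
    h=cv2.cvtColor(c,cv2.COLOR_BGR2HSV)
    m=((h[...,1]<45)&(h[...,2]>130)).astype(np.uint8)
    m[:300]=0
    m=cv2.morphologyEx(m,cv2.MORPH_OPEN,np.ones((15,15)))
    cs=cv2.findContours(m,cv2.RETR_EXTERNAL,cv2.CHAIN_APPROX_NONE)[0]
    ct=max(cs,key=cv2.contourArea)
    uv=(cv2.boxPoints(cv2.minAreaRect(ct))+.5)/k-.5+[x0,y0]
    P=cast("top",uv,.031); r=cv2.minAreaRect((cast("top",(ct[:,0]+.5)/k-.5+[x0,y0],.031)[:,:2]*1000).astype(np.float32))
    print(nm,r,(uv-[x0,y0]+.5)*k, h[400,130],)
    cv2.imwrite(f"pics/m_{nm}.png",m*255)
print("lamp head approx",cast("top",[289,150],.34), "vise tops:")
# vise: tall rear-left jaw top corners etc. by two views (scene crop px/5 + offset)
print("cal check corner rays base:",proj("top",[[0,0,0]]),proj("scene",[[0,0,0]]))
c=cv2.resize(t[225:275,175:230],None,fx=10,fy=10,interpolation=cv2.INTER_CUBIC)
s=cv2.imread("pics/scene0.png")[215:265,190:245]
cv2.imwrite("pics/v.png",np.vstack([np.hstack([c[:500],cv2.resize(s,None,fx=10,fy=10,interpolation=cv2.INTER_CUBIC)])])[:, :, :][::1, ::1][:600] if False else cv2.resize(np.hstack([c,cv2.resize(s,None,fx=10,fy=10,interpolation=cv2.INTER_CUBIC)]),None,fx=.7,fy=.7))
E
```

```text
loaded ((512.494873046875, 336.0272216796875), (91.73919677734375, 77.87791442871094), 3.7449893951416016) [[ 98.5 300.5]
 [279.5 300.5]
 [279.5 508.5]
 [ 98.5 508.5]] [ 48  18 185]
empty ((435.8216247558594, -266.8819885253906), (77.906982421875, 93.14511108398438), 83.21949005126953) [[128.5609 502.9512]
 [152.439  288.0488]
 [334.7439 308.3049]
 [310.8659 523.2073]] [ 23  47 109]
lamp head approx [[ 0.6982 -0.0674  0.34  ]] vise tops:
cal check corner rays base: [[262.7032 386.6608]] [[171.8355 353.5448]]
```

View pics/v.png

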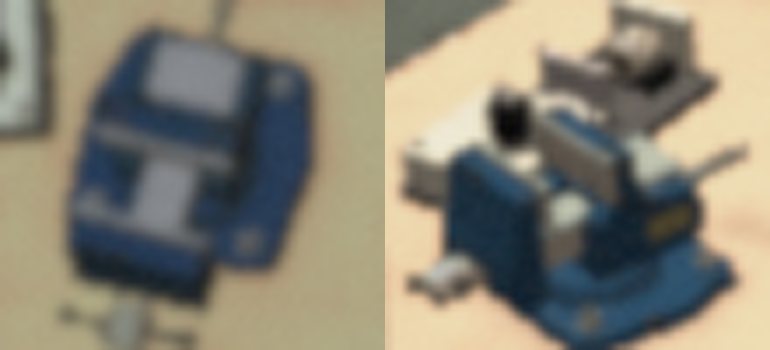

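The crop shows the vise in both views, with jaw tops near (186,252) and (190,242) in the top view. The cover mask ran into the jaw's rod, so I'll refit the cover edges with lines and triangulate the vise height and the knob.

```bash
python3 - <<'E'
from h import *
np.set_printoptions(precision=4,suppress=True)
t=cv2.imread("pics/top0.png"); k=8;x0,y0=145,180
g=cv2.resize(t[y0:y0+75,x0:x0+50],None,fx=k,fy=k,interpolation=cv2.INTER_CUBIC)
h=cv2.cvtColor(g,cv2.COLOR_BGR2HSV)
m=((h[...,1]<45)&(h[...,2]>130))
def w(p,z): return cast("top",(np.array(p)+.5)/k-.5+[x0,y0],z)[:,:2]
rows=np.arange(330,490); L=[];Rr=[]
for r in rows:
    i=np.flatnonzero(m[r,60:320])+60; L.append((i[0],r)); Rr.append((i[-1],r))
B=[(c,np.flatnonzero(m[:,c])[-1]) for c in range(130,260)]
T=[(c,330-np.argmin(m[330:250:-1,c])) for c in list(range(130,160))+list(range(230,262))]
for n,p in zip("LRBT",(L,Rr,B,T)):
    q=w(p,.031); vx,vy,ax,ay=cv2.fitLine(q.astype(np.float32),cv2.DIST_HUBER,0,.01,.01).ravel()
    print(n,"mean",np.median(q,0),"ang",np.degrees(np.arctan(vy/vx) if n in"LR" else -np.arctan(vx/vy)),np.median(p,0))
# backstop/jaw tops at z=.046
for n,a,b in(("stop",60,112),("jaw",225,278)):
    mm=np.zeros_like(m,np.uint8);mm[a:b,110:255]=(h[a:b,110:255,2]>165)&(h[a:b,110:255,1]<60)
    r=cv2.minAreaRect(np.argwhere(mm)[:,::-1].astype(np.float32)); print(n,r,w([r[0]],.046))
print("vise front jaw L",tri([186,252],[202,236.5]),"rear jaw",tri([189,243],[211.5,231]))
for v in (228,231,233): print("knob ray at x",cast("scene",[207.8,v],.062),cast("scene",[207.8,v],.049))
print("knob top",cast("top",(np.array([[612,412]])+.5)/k-.5+[x0,y0],.062))
E
```

```text
L mean [0.509  0.3745] ang 3.6650102 [ 98.  409.5]
R mean [0.5103 0.2971] ang 4.567969 [278.  409.5]
B mean [0.4672 0.3307] ang 3.7337134 [194.5 507. ]
T mean [0.5549 0.3204] ang 2.9395676 [230.5 308. ]
stop ((179.60333251953125, 86.87301635742188), (23.226472854614258, 131.14883422851562), 88.8982925415039) [[0.6493 0.3453]]
jaw ((0.0, 0.0), (0.0, 0.0), 0.0) [[0.6872 0.4261]]
vise front jaw L (array([0.4249, 0.2649, 0.0858]), np.float64(0.010252401951550725)) rear jaw (array([0.4565, 0.2517, 0.0971]), np.float64(0.0015293599386757412))
knob ray at x [[0.5076 0.3227 0.062 ]] [[0.5235 0.339  0.049 ]]
knob ray at x [[0.4908 0.3072 0.062 ]] [[0.5064 0.3233 0.049 ]]
knob ray at x [[0.4798 0.297  0.062 ]] [[0.4953 0.313  0.049 ]]
knob top [[0.5058 0.1505 0.062 ]]
```

The loaded clamp has its origin at about (0.548, 0.338) with yaw of about 3.8°, and the vise top is at about 0.097 m. I'll plan the swing with IK only.

```bash
cat >> h.py <<'E'
th=np.radians(3.8); O=np.array([.5484,.3384])
def W(x,y,z): c,s=np.cos(th),np.sin(th); return np.array([O[0]+(c*x-s*y)/1e3,O[1]+(s*x+c*y)/1e3,z])
def quat(a): a=(a+np.pi/2)/2; return np.array([np.cos(a),np.sin(a),0,0])  # down, tool y at yaw a
E
python3 - <<'E'
from h import *
from bench import manip
np.set_printoptions(precision=3,suppress=True)
for a in (-69,-40,-10,20,36):
  for r in (.42,.5):
    p=[r*np.cos(np.radians(a)),r*np.sin(np.radians(a)),.25]
    for yaw in (a,a+180,a-69+69-0): pass
    print(a,r,[manip.solve_ik(p,quat(np.radians(y))) for y in (a,3.8,183.8)])
for y in (3.8,183.8):
    for P in (W(-103,-15,.14),W(-103,-15,.048),W(-40,-15,.048),W(-15,-55,.048),W(-15,-10,.048)): print(y,manip.solve_ik(P,quat(np.radians(y))))
E
```

```text
-69 0.42 [array([ 1.642,  0.01 , -0.501,  2.021,  0.005,  1.112, -0.065]), array([ 1.883,  0.019, -0.742,  2.015,  0.014,  1.113,  1.201]), array([ 1.324, -0.   , -0.183,  2.03 , -0.   ,  1.112, -1.934])]
-69 0.5 [array([ 1.586,  0.176, -0.487,  1.855,  0.091,  1.133, -0.138]), array([ 1.809,  0.211, -0.748,  1.849,  0.157,  1.142,  1.073]), array([ 1.27 ,  0.152, -0.132,  1.865,  0.022,  1.126, -1.946])]
-40 0.42 [array([ 1.375,  0.019, -0.741,  2.015,  0.014,  1.113, -0.07 ]), array([ 1.511,  0.026, -0.879,  2.012,  0.022,  1.113,  0.689]), array([ 1.011,  0.005, -0.376,  2.024,  0.002,  1.112, -2.441])]
-40 0.5 [array([ 1.267,  0.204, -0.706,  1.849,  0.145,  1.14 , -0.187]), array([ 1.388,  0.231, -0.853,  1.846,  0.19 ,  1.148,  0.537]), array([ 0.908,  0.16 , -0.294,  1.86 ,  0.051,  1.129, -2.479])]
-10 0.42 [array([ 1.282,  0.052, -1.184,  2.008,  0.054,  1.115, -0.1  ]), array([ 1.333,  0.061, -1.239,  2.007,  0.064,  1.116,  0.132]), None]
-10 0.5 [array([ 1.017,  0.287, -1.053,  1.843,  0.271,  1.167, -0.301]), array([ 1.043,  0.301, -1.09 ,  1.842,  0.289,  1.172, -0.077]
[... 682 characters left out ...]
 -0.427]), array([ 0.36 ,  0.398, -1.287,  1.84 ,  0.408,  1.214, -0.989]), array([ 0.36 ,  0.398, -1.287,  1.84 ,  0.408,  1.214,  2.153])]
3.8 [ 0.253  0.745 -1.3    1.848  0.782  1.186 -1.248]
3.8 [ 0.233  0.964 -1.306  1.906  1.037  1.169 -1.412]
3.8 [ 0.228  1.041 -1.307  1.768  1.075  1.246 -1.319]
3.8 [ 0.123  0.776 -0.922  1.761  0.733  0.988 -1.025]
3.8 [ 0.212  1.073 -1.308  1.704  1.089  1.277 -1.285]
183.8 [ 0.253  0.745 -1.3    1.848  0.782  1.186  1.894]
183.8 [ 0.233  0.964 -1.306  1.906  1.037  1.169  1.73 ]
183.8 [ 0.228  1.041 -1.307  1.768  1.075  1.246  1.823]
183.8 [ 0.301  1.048 -1.307  1.756  1.078  1.252  1.905]
183.8 [ 0.212  1.073 -1.308  1.704  1.089  1.277  1.856]
```

```bash
python3 - <<'E'
from h import *
from bench import manip,effector
np.set_printoptions(precision=3,suppress=True)
manip.movej([1.15,0,0,2.03,0,1.112,-.3]); print(manip.current_clock(),manip.current_tool_pos())
manip.movej([-.66,0,0,2.03,0,1.112,-.6]); print(manip.current_clock(),manip.current_tool_pos())
effector.close(5); print(manip.current_clock(),manip.current_finger_gap(),manip.current_force())
for y in (3.8,183.8):
    for P in (W(-108,-15,.16),W(-108,-15,.048),W(-40,-15,.048),W(-15,-55,.048),W(-15,-10,.048)): print(y,manip.solve_ik(P,quat(np.radians(y))))
E
```

```text
1.025 [ 0.149 -0.397  0.25 ]
3.3917 [0.35  0.237 0.25 ]
4.825 0.00018413533917604113 [-0.3    0.127  1.194]
3.8 [-0.672  0.32   0.001  1.869 -0.     0.953 -0.604]
3.8 [-0.672  0.477  0.002  1.945 -0.001  0.72  -0.604]
3.8 [-0.632  0.561  0.033  1.797 -0.025  0.784 -0.52 ]
3.8 [-0.581  0.568  0.069  1.786 -0.052  0.789 -0.419]
3.8 [-0.624  0.596  0.041  1.733 -0.032  0.813 -0.501]
183.8 [ 0.259  0.693 -1.298  1.841  0.724  1.191  1.928]
183.8 [ 0.233  0.957 -1.306  1.916  1.034  1.163  1.722]
183.8 [ 0.228  1.041 -1.307  1.768  1.075  1.246  1.823]
183.8 [ 0.301  1.048 -1.307  1.756  1.078  1.252  1.905]
183.8 [ 0.212  1.073 -1.308  1.704  1.089  1.277  1.856]
```

```bash
python3 - <<'E'
from h import *
from bench import manip,effector,viewer
np.set_printoptions(precision=2,suppress=True)
q=quat(th)
manip.move_pose(W(-108,-15,.16),q)
manip.servo_line(W(-108,-15,.048),q,.12); f0=manip.current_force(); print(manip.current_clock(),f0)
x=-108; u=np.array([np.cos(th),np.sin(th),0])
while x<-30:
    x+=6 if x<-60 else 1.5
    manip.servo_line(W(x,-15,.048),q,.06)
    f=manip.current_force()-f0; print(x,f,round(manip.current_clock(),2))
    if -f@u>14 or np.linalg.norm(f)>25: break
for n in("scene","top"): cv2.imwrite(f"pics/{n}1.png",viewer.get_image(n)[:,:,::-1])
t=cv2.imread("pics/top1.png");s=cv2.imread("pics/scene1.png")
c=lambda im,x,y:cv2.resize(im[y:y+75,x:x+50],None,fx=8,fy=8,interpolation=cv2.INTER_CUBIC)
cv2.imwrite("pics/c1.png",np.hstack([c(t,145,180),c(s,190,190)]))
E
```

```text
6.5583 [ 0.9  -1.13  0.38]
-102 [-0.44  0.54  0.86] 6.81
-96 [-1.25  1.39 -0.22] 7.06
-90 [-1.6   0.16 -0.8 ] 7.31
-84 [-1.12  1.32 -1.01] 7.56
-78 [-1.08  0.72 -1.19] 7.81
-72 [-0.99  2.05 -0.7 ] 8.06
-66 [-1.03  1.03 -0.66] 8.31
-60 [-1.36  1.43 -0.84] 8.56
-58.5 [-1.5   1.71 -0.9 ] 8.81
-57.0 [-1.69  0.96 -0.24] 9.06
-55.5 [-2.17  1.02 -0.28] 9.31
-54.0 [-0.74  1.51 -0.2 ] 9.56
-52.5 [-0.87  0.92  0.02] 9.81
-51.0 [ 0.16  1.08 -0.73] 10.06
-49.5 [-1.51  0.52  0.3 ] 10.31
-48.0 [-1.82  0.88 -0.61] 10.56
-46.5 [-0.96  1.15 -0.56] 10.81
-45.0 [-1.17  0.28  0.13] 11.06
-43.5 [-0.07  1.67 -0.06] 11.31
-42.0 [-0.81  1.34 -0.54] 11.56
-40.5 [-1.24  1.   -0.05] 11.81
-39.0 [-1.72  1.16  0.06] 12.06
-37.5 [-0.88  1.31 -0.4 ] 12.31
-36.0 [-0.5   1.55 -0.52] 12.56
-34.5 [-1.58  1.34 -0.1 ] 12.81
-33.0 [-1.13  1.09 -0.37] 13.06
-31.5 [-0.62  2.12 -0.99] 13.31
-30.0 [-0.17  0.78  0.01] 13.56
```

View pics/c1.png

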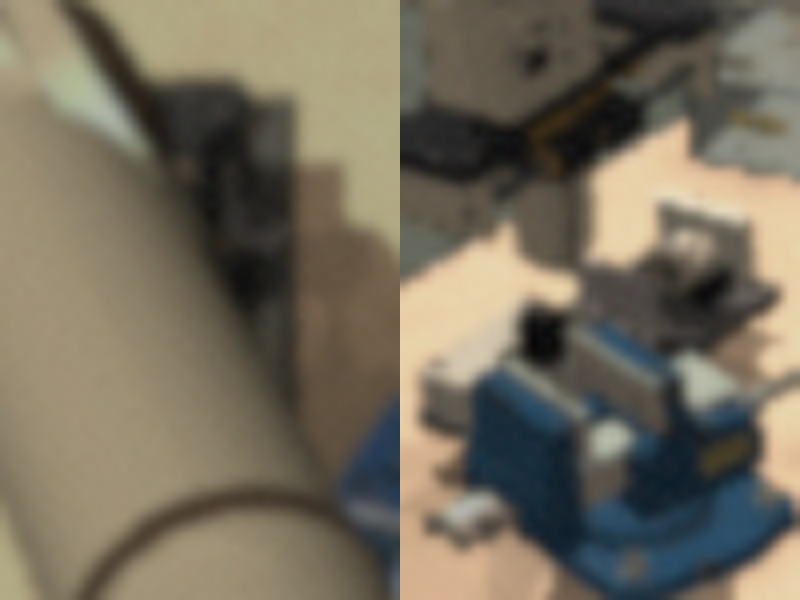

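In the scene crop the knob has not moved, at about (208,231), and the fingertips hang above it at about (209,223). The tool isn't where I commanded it relative to the knob, so I'll check the numbers.

```bash
python3 - <<'E'
from h import *
from bench import manip
np.set_printoptions(precision=4,suppress=True)
p=manip.current_tool_pos();print(p,W(-30,-15,.048),manip.current_q(),R.from_quat(manip.current_tcp_rot()).as_matrix())
print("tcp in scene",proj("scene",p),"base corner etc",proj("scene",[W(-80,38,.031),W(-80,-38,.031),W(5,38,.031),W(-60,-15,.062),W(-42,-15,.062),W(92,0,.046)]))
print("top",proj("top",[W(-80,38,.031),W(-80,-38,.031),W(5,38,.031),W(5,-38,.031),W(-60,-15,.062),W(-42,-15,.062)])-[145,180])
# empty clamp check, corner pixels in scene from earlier world rect
E
```

```text
[0.5194 0.3214 0.048 ] [0.5195 0.3214 0.048 ] [-0.6032  0.5732  0.0068  1.7736 -0.0052  0.7949 -0.5276] [[-0.0662  0.9978 -0.0001]
 [ 0.9978  0.0662 -0.    ]
 [-0.     -0.0001 -1.    ]]
tcp in scene [[210.4744 229.9204]] base corner etc [[191.9403 236.0512]
 [207.3553 241.1577]
 [205.9411 226.3879]
 [205.1891 230.2407]
 [208.1769 228.1555]
 [226.5093 216.0908]]
top [[12.1028 63.0607]
 [34.302  61.9938]
 [12.0761 38.8558]
 [34.0444 37.8115]
 [25.8671 54.9193]
 [25.8303 49.6952]]
```

```bash
python3 - <<'E'
from h import *
s=cv2.imread("pics/scene1.png"); a=cv2.imread("pics/scene0.png")
k=10
def c(im,pts):
    x,y,w,h=185,185,40,60
    o=cv2.resize(im[y:y+h,x:x+w],None,fx=k,fy=k,interpolation=cv2.INTER_CUBIC)
    for P,col in pts:
        u=(proj("scene",P)[0]-[x,y]+.5)*k; cv2.circle(o,tuple(int(v) for v in u),4,col,1)
    return o
kn=[(W(-42+sx*10,-15+sy*10,z),(0,255,0)) for sx in(-1,1) for sy in(-1,1) for z in(.036,.062)]
tp=[(W(-30,-15,z),(0,0,255)) for z in(.048,.067,.114)]
cv2.imwrite("pics/o.png",np.hstack([c(a,kn),c(s,tp)]))
E
```

```text
(no output)
```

View pics/o.png

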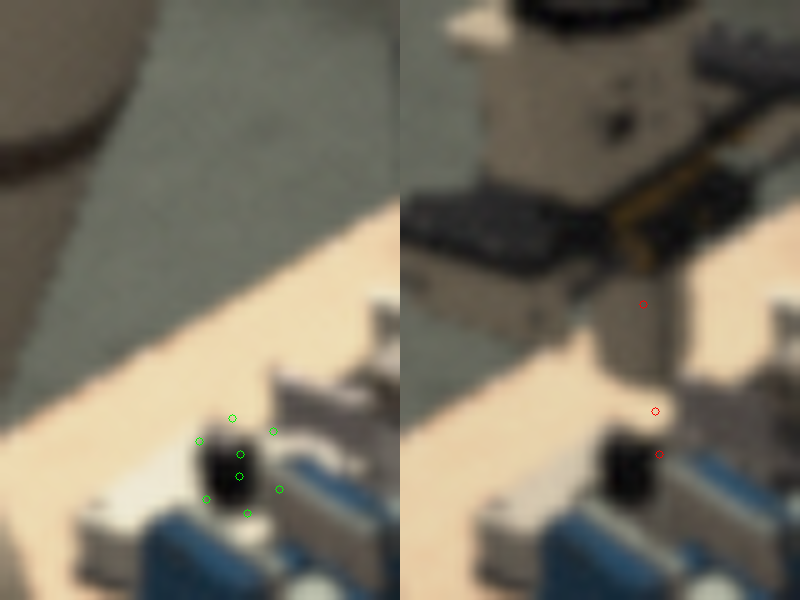

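The knob is unmoved. The visible grey fingertip ends about 7 px above the projected TCP, and its real tips might be pale and hard to see. I'll compare the start picture with the TCP known for that moment.

```bash
python3 - <<'E'
from h import *
np.set_printoptions(precision=4,suppress=True)
print(cast("scene",[209,223.5],.048),cast("scene",[209,223.5],.075))
p=np.array([.232,-.607,.197]); y=np.array([np.cos(np.radians(-69.1)),np.sin(np.radians(-69.1)),0])
k=6; out=[]
for n,f in(("scene","scene0"),("top","top0")):
    im=cv2.imread(f"pics/{f}.png"); u0=proj(n,p)[0]; x0,y0=(u0-[33,40]).astype(int); y0=min(y0,420-80); x0=min(x0,560-66)
    o=cv2.resize(im[y0:y0+80,x0:x0+66],None,fx=k,fy=k,interpolation=cv2.INTER_CUBIC)
    for s in(-.055,-.046,.046,.055):
        for dz in(0,.066):
            u=(proj(n,p+s*y+[0,0,dz])[0]-[x0,y0]+.5)*k; cv2.circle(o,tuple(int(v) for v in u),3,(0,0,255),1)
    print(n,u0); out.append(o)
cv2.imwrite("pics/o2.png",np.hstack(out))
E
```

```text
[[0.5535 0.3605 0.048 ]] [[0.5197 0.326  0.075 ]]
scene [413.7996 336.5375]
top [465.1986 316.1796]
```

View pics/o2.png

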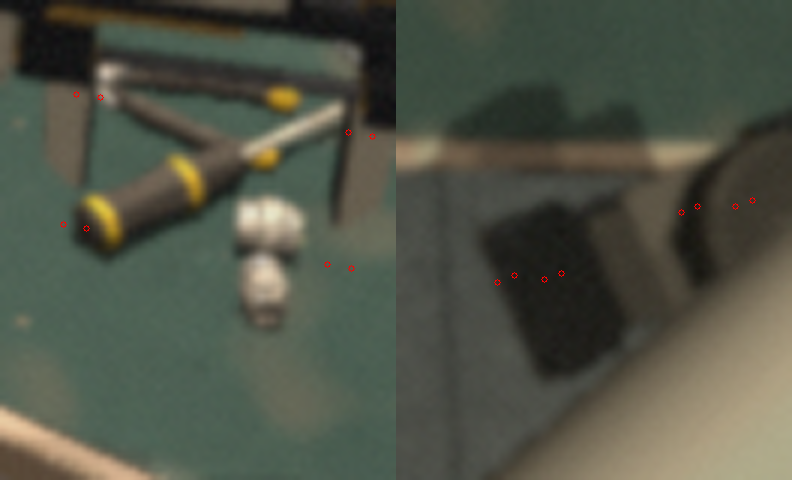

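The start picture shows the same thing: the real fingertips end about 22–30 mm above the reported TCP, at about (65,180) in the crop against 226 projected. So the fingers passed over the knob, and everything is intact. I'll back off, go lower with a force guard, and push again.

```bash
python3 - <<'E'
from h import *
from bench import manip,effector,viewer
np.set_printoptions(precision=2,suppress=True)
q=quat(th); u=np.array([np.cos(th),np.sin(th),0])
manip.servo_line(W(-30,-15,.062),q,.1)
manip.servo_line(W(-108,-15,.062),q,.2)
manip.servo_line(W(-108,-15,.040),q,.1); f0=manip.current_force()
ok=True
for z in(.036,.032,.029,.026):
    manip.servo_line(W(-108,-15,z),q,.05); f=manip.current_force()-f0
    if f[2]>5: ok=False; print("touch",z,f); break
print(manip.current_clock(),f)
if ok:
  x=-108
  while x<-26:
    x+=4 if x<-56 else 2
    manip.servo_line(W(x,-15,.026),q,.06)
    f=manip.current_force()-f0; print(x,f)
    if -f@u>12 or np.linalg.norm(f)>25: break
print(manip.current_clock(),manip.current_tool_pos())
for n in("scene","top"): cv2.imwrite(f"pics/{n}2.png",viewer.get_image(n)[:,:,::-1])
s=cv2.imread("pics/scene2.png")
o=[cv2.resize(i[195:255,185:245],None,fx=6.6,fy=6.6,interpolation=cv2.INTER_CUBIC) for i in(cv2.imread("pics/scene0.png"),s)]
cv2.imwrite("pics/c2.png",np.hstack(o))
E
```

```text
15.8583 [-0.23 -0.51 -0.11]
-104 [ 0.27 -0.65  0.51]
-100 [ 0.54 -1.19 -0.47]
-96 [-0.58 -0.44  0.39]
-92 [ 0.26 -0.83 -0.57]
-88 [-0.23 -1.29  0.38]
-84 [-0.19 -0.95 -0.72]
-80 [-0.04 -1.04  0.42]
-76 [ 0.46 -1.27  0.32]
-72 [ 0.75 -0.34 -0.39]
-68 [-0.9  -2.18  1.03]
-64 [-0.7  -0.86  0.94]
-60 [-0.36 -0.8   0.43]
-56 [-1.21 -0.97  0.31]
-54 [-1.16 -0.01  1.08]
-52 [-0.69  0.07  1.23]
-50 [-0.91 -0.46  1.04]
-48 [-0.85 -0.56 -0.39]
-46 [-1.42 -1.16  1.07]
-44 [-0.95 -0.65  0.81]
-42 [-1.15 -0.62  0.81]
-40 [-1.74 -1.29  0.49]
-38 [-1.36 -2.11 -0.06]
-36 [-4.91 -1.69  4.45]
-34 [-8.87 -1.31  7.22]
-32 [-12.63  -3.19  10.54]
22.1083 [0.51 0.32 0.03]
```

View pics/c2.png

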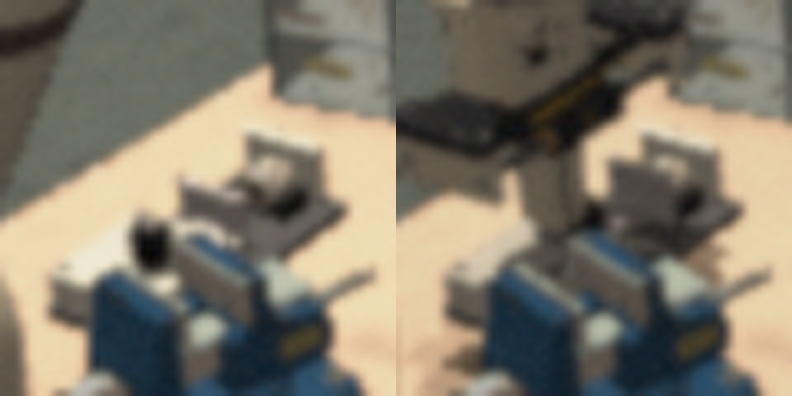

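The jaw has moved up to the connector and the force rises against a stop, so the knob, now just right of the finger, is at the corner. Next is the sideways push.

```bash
python3 - <<'E'
from h import *
from bench import manip,effector,viewer
np.set_printoptions(precision=2,suppress=True)
q=quat(th); v=np.array([-np.sin(th),np.cos(th),0])
manip.servo_line(W(-42,-15,.026),q,.08)
manip.servo_line(W(-42,-15,.064),q,.15)
manip.servo_line(W(-10,-40,.064),q,.15)
manip.servo_line(W(-10,-40,.040),q,.12); f0=manip.current_force(); ok=True
for z in(.034,.030,.026):
    manip.servo_line(W(-10,-40,z),q,.05); f=manip.current_force()-f0
    if np.linalg.norm(f)>6: ok=False; print("touch",z,f); break
print(manip.current_clock(),f)
y=-40
while ok and y<3:
    y+=3 if y<-10 else 1.5
    manip.servo_line(W(-10,y,.026),q,.06)
    f=manip.current_force()-f0; print(y,f)
    if -f@v>(13 if y>-12 else 25) or np.linalg.norm(f)>30: break
print(manip.current_clock())
E
```

```text
24.4167 [-0.66  0.59 -0.17]
-37 [-0.61  0.4  -0.57]
-34 [-0.32 -0.22 -2.28]
-31 [-0.23 -0.25 -1.23]
-28 [ 0.26 -0.47 -0.59]
-25 [-0.15  0.62 -0.28]
-22 [ 0.26  0.16 -0.71]
-19 [ 0.14 -0.09  0.42]
-16 [-0.55  0.13 -0.62]
-13 [-0.1  -0.56 -0.87]
-10 [-0.09  0.6  -0.43]
-8.5 [-0.68  0.41  0.12]
-7.0 [-0.97 -2.47  1.33]
-5.5 [-1.18 -5.81  2.31]
-4.0 [-0.2  -7.42  4.56]
-2.5 [ -1.34 -10.34   5.29]
-1.0 [ -2.33 -12.41   8.25]
0.5 [ -2.23 -14.93   8.93]
28.6667
```

The force rises steadily from y ≈ −7, where I expected about −4.5, so this looks like the end stop. I'll back off, withdraw and look.

```bash
python3 - <<'E'
from h import *
from bench import manip,viewer
q=quat(th)
manip.servo_line(W(-10,-14,.026),q,.1)
manip.servo_line(W(-10,-14,.12),q,.2)
manip.movej([-.66,0,0,2.03,0,1.112,-.6]); manip.movej([.1,0,0,2.03,0,1.112,-.6]); print(manip.current_clock())
for n in("scene","top"): cv2.imwrite(f"pics/{n}3.png",viewer.get_image(n)[:,:,::-1])
t=cv2.imread("pics/top3.png")
o=cv2.resize(t[180:255,145:195],None,fx=8,fy=8,interpolation=cv2.INTER_CUBIC)
b=cv2.resize(cv2.imread("pics/scene3.png")[195:255,190:230],None,fx=10,fy=10,interpolation=cv2.INTER_CUBIC)
for sx in(-1,1):
  for sy in(-1,1):
    P=W(-15+10*sx,15+10*sy,.062)
    cv2.circle(o,tuple(int(i) for i in (proj("top",P)[0]-[145,180]+.5)*8),2,(0,0,255),-1)
    cv2.circle(b,tuple(int(i) for i in (proj("scene",P)[0]-[190,195]+.5)*10),2,(0,0,255),-1)
cv2.imwrite("pics/c3.png",np.hstack([o,b]))
E
```

```text
31.7333
```

View pics/c3.png

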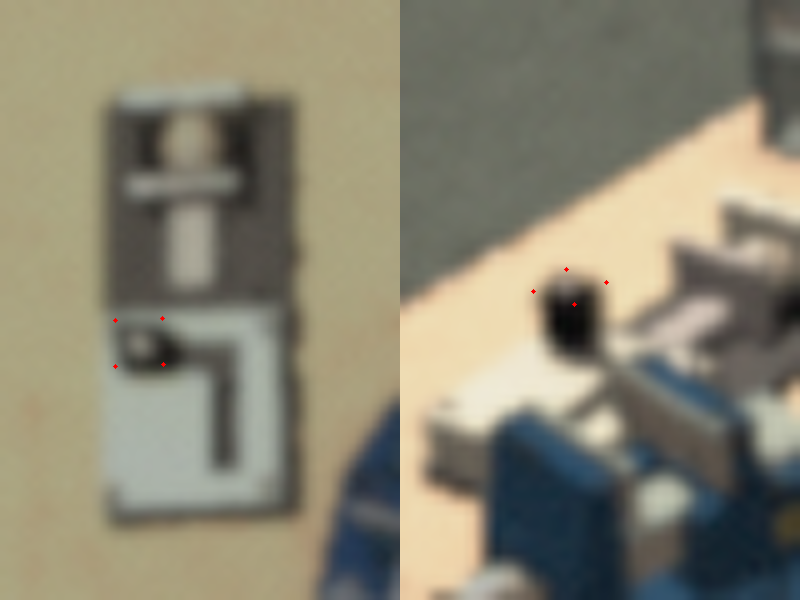

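The knob sits at the left end of the short leg, at about (164,222) in the top view. The jaw is against the connector and the arm is clear.

```bash
python3 -c "
from bench import manip
print(manip.hand_in())"
```

```text
the job is handed in; nothing more can be done
None
```

The loaded clamp is closed and locked: its knob was pushed to the corner and then to the end stop of the short leg, and the job was handed in at about 32 s with the arm clear (my first pass went over the knob without touching it).

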